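# Fit the honing disc on the shear sharpener

## Task

Put the honing disc on the shear sharpener: lift it by its centre hub, lower it onto the spindle, and turn it with a light touch until its holes line up with all the drive pins and it slides down flush on the drive flange. Do not force it down on the pins, let go of it when it is fully home, and leave the other things on the table where they are.

Things in the scene. Friction and masses are not known exactly. Their poses are not given: they have to be found in the camera images.
- disc_center (a point): Honing disc, loose, lying flat, hub up; 0.5 to 0.8 kg. Aluminium disc 156 mm across, 14 mm thick, with a grey stone ring (radius 60 to 78 mm, top 17 mm above the underside) and a round centre hub 40 mm in diameter rising to 46 mm above the underside: grasp the hub from above, at any angle. This point: on the disc's axis, 23 mm above the underside; z is the axis, up.
- disc_hole (a point): Top edge of one of the disc's five round through holes, 13 mm in diameter, evenly spaced (72 degrees) on a circle of 50 mm radius round the disc's axis; this hole lies on the disc's own +x axis, 14 mm above the underside. Besides, a bore 19 mm in diameter runs along the axis right through the hub, open above and below.
- seat_center (a point): Centre of the top face of the sharpener's drive flange (124 mm across), 122 mm above the table, where the disc's underside comes to lie; fixed, z up along the spindle. x and y are the casing's: they say nothing of where the pins stand. With the disc fully home, disc_center is 23 mm above this point.
- pin_tips (a point): Point on the spindle axis at the height of the pin tips, 12 mm above the flange. Five upright pins, 10 mm in diameter, tapered over the top 2.5 mm to 7 mm, stand evenly on a circle of 50 mm radius. The motor's brake locks flange and pins at any angle; it is not measured: look or feel for it (it repeats every 72 degrees). A disc not lined up rests on these tips; lined up, it drops 12 mm.
- spindle_tip (a point): Tip of the fixed centre spindle, 28 mm above the flange face (150 mm above the table): 16 mm in diameter and straight for 18 mm, then a cone to a 5 mm tip. It passes into the disc's bore before the pins are reached and centres the disc while it is turned.
- sharpener: Shear sharpener, fixed: grey machine, casing 310 by 220 mm, 100 mm high. Origin at table height under the spindle axis; the casing reaches 120 mm to -x (front: dial, switch) and 190 mm to +x. A drip tray 202 mm across lies round the flange, rim 110 mm above the table. At the rear, 158 mm to +x, 75 mm to +y, a clamp post stands 197 mm above the table, its arm parked to +x.
- strop_disc: Another disc lying on the table, to be left alone: cork-faced, 110 mm in diameter and 16 mm thick, with a solid 26 mm hub up to 32 mm and no holes. Origin at the centre of its underside.
- shears: Tailor's shears lying on the table, to be left alone, about 280 mm long and 95 mm wide, 15 mm high, blades to +x. Origin at the pivot, at table height.
- oil_bottle: Small white oil bottle with a black nozzle, to be left alone: 48 mm in diameter, 132 mm high. Origin at the centre of its underside.

How it is judged:
On the way, in this order (a step that is already met when the one before it is completed fails the run):
1. the honing disc is lifted over the height of the spindle (height (world z) of disc_center above 0.165 m), for 0.1 s.
2. the disc is on the pins and flush on the drive flange (z of disc_center in the frame of seat_center below 0.0255 m and horizontal distance between disc_center and seat_center below 0.004 m and angle between the z axis of disc_center and the z axis of seat_center, either way round below 0.035 rad and z of disc_hole in the frame of seat_center below 0.018 m), for 0.2 s.
At the end, for the whole second after the job is handed in: The honing disc sits on the sharpener hub up, all five pins in its holes, its underside within 2.5 mm of the flange face, level within 2 degrees and within 4 mm of the spindle axis, at rest and released; the strop disc, shears and oil bottle are where they were (all of step 2 and z of disc_center in the frame of seat_center above 0.02 m and linear speed of honing_disc below 0.02 m/s); the robot touches nothing.
It fails at once if anything presses on the sharpener (spindle, pins, flange or casing) with more than 50 N (contact force between sharpener and anything else above 50 N).
It fails at once if the strop disc is moved by more than 20 mm (distance of strop_disc from where it was at the start of the episode above 0.02 m).
It fails at once if the shears are moved by more than 20 mm (distance of shears from where it was at the start of the episode above 0.02 m).
It fails at once if the oil bottle is moved by more than 20 mm (distance of oil_bottle from where it was at the start of the episode above 0.02 m).
It also fails if it takes over 67 s, if anything falls off the work surface, if the arm or the gripper's body presses on something with over 40 N, if the wrist force passes 120 N, or if a joint passes its speed limit or range.

## Robot

A 6-joint arm with a two-finger parallel gripper is mounted at the origin on the work surface. World frame = base frame: x ahead of the robot, y to its left, z up, the work surface at z = 0. Lengths are in m, angles in rad, forces in N, time in s.
With the tool pointing down it reaches from about 0.4 to 0.825 m from the base axis. Payload 7 kg.
Tool frame: the origin (TCP) lies at the very end of the fingers, on their centre line; the grasp point (between the pads) lies 19 mm behind it; z points along the fingers, y is the line along which they close (so a half turn about z gives the same grasp; the last joint's range is limited). The gripper opens to 88 mm and grips with 3 to 60 N. Pads are 19 mm wide; open, the fingers measure 130 mm over their backs; the gripper's body (78 mm by 193 mm) begins 47 mm behind the grasp point.
Start: joints at [-0.981, 0.359, 0.012, 0, -1.224, -0.288], TCP at [0.201, -0.644, 0.227] pointing down, gripper open.
Joint ranges: [-3.07, 3.07], [-1.43, 2.12], [-1.02, 1.25], [-3.03, 1.67], [-3.05, -0], [-3.03, 3.03]. Speed limits (rad/s): [2.39, 2.39, 3.01, 3.14, 3.14, 3.14].

## Interface

Orientations are given as [roll, pitch, yaw] about the fixed x, y, z axes, in that order (R = Rz(yaw) Ry(pitch) Rx(roll)).
In Python, from station import arm gives the robot as it stands. The module is installed in compiled form; this text tells all that it offers.
- The arm moves only by the shell command python3 -m crank 'ROWS' [FORCE]. ROWS is JSON, a list of rows, each an object of numbers: "dx", "dy", "dz": the shift along the world's x, y, z in m; "twist": the turn about the world's z in degrees; "grip": the opening, from -1 (shut) to 1 (fully open). A call has exactly 5 rows; each row is the pose to reach, as a shift and turn from the pose commanded when the call began; what a row does not reach only later rows make up. A row lasts 1/12 s, in which the tool goes at most 41.7 mm and 7.16 degrees, less where a joint would pass 70% of its speed; a pose out of reach is approached as far as the arm can. A call with a gripper value outside its range is refused whole. The fingers move at their own pace and stop on an object; FORCE is the grip in N (left out, the last holds). Time passes only in rows, so rows that repeat a pose let the fingers close, or fill a call up. It gives the time, the measured TCP pose, the force, the opening and the grip force at its end, in the units of the state.
- arm.get_state(): the state, without advancing time (a new reading comes with each control period).
- arm.grab_frame(name): name is "scene" or "top" or "wrist"; returns the picture (400x640x3 uint8, red, green, blue); there is no depth.
- arm.get_calibration(name): a dict with "fx", "fy", "cx", "cy" (pixels), "cam_to_world" (4x4, takes a point from camera to world coordinates); the wrist camera has in their place "tool_from_camera" (4x4, takes a point from camera to tool coordinates, whose origin is the TCP and whose axes are the flange's). Camera axes: x right, y down, z forward; pixel columns grow to the right and rows downward; lengths in m; the calibration is good to about 2 mm. The wrist camera is an equidistant fisheye: a pixel r from the principal point sees the ray r / f radians off the axis. A picture is of the moment at which its call begins: read the wrist's pose just before it. get_calibration takes no time and is no camera call.
- arm.job_done(): hands the job in; it is judged then, once.
The state is a dict: "t": time; "q": joint angles; "qd": joint speeds; "joint_efforts": joint torques, N m; "eef_pos": TCP position; "ee_rot": TCP orientation; "force": force on the tool from outside, world axes, zero at the start; "moment": the same for the moment, N m; "width": finger opening in m; "gripper_force": force on a finger pad.
Only numpy, scipy, OpenCV 4.12 (cv2) and the standard library are available. Lean on these libraries where they do the work, as an engineer would, in place of code of your own. Each camera call takes 0.05 s, during which the arm holds its last target. There are 200 camera calls.

## Working session

There is one attempt and no reset: what is moved stays moved. The work goes in short steps, Python scripts to look and compute and a shell command to move; the robot and the scene stay as the last step left them, time stands still between calls to the robot, and variables do not carry over. Pictures are saved under pics/ and viewed, at most 10 in all, crops included, and the job is handed in when it is done.

```bash
mkdir -p pics; python3 - <<'E'
from station import arm
import cv2,numpy as np
s=arm.get_state();print(s)
for n in("scene","top"):
    f=arm.grab_frame(n);cv2.imwrite(f"pics/{n}0.png",f[:,:,::-1])
    print(n,{k:np.round(v,4).tolist() for k,v in arm.get_calibration(n).items()})
print({k:np.round(v,4).tolist() for k,v in arm.get_calibration("wrist").items()})
E
```

```text
{'t': 0.0, 'q': array([-9.80896141e-01,  3.59376765e-01,  1.10955831e-02, -3.63339249e-04,
       -1.22409681e+00, -2.88148474e-01]), 'qd': array([ 0.00057675, -0.00019158,  0.00012623,  0.00053797, -0.00092647,
       -0.00082824]), 'joint_efforts': array([-1.25665880e-03, -5.82719100e+01,  2.93058980e+01,  6.99707687e+00,
        7.01944882e-03, -2.02169063e-04]), 'eef_pos': array([ 0.20047918, -0.64404522,  0.22564284]), 'ee_rot': array([ 3.13997913e+00, -1.22034961e-04, -2.83996457e+00]), 'force': array([-0.06160972, -0.49138116, -0.73690541]), 'moment': array([-0.04910425,  0.03260667, -0.02015624]), 'gripper_force': 0.0, 'width': 0.08723272553049909}
scene {'fx': 445.4315, 'fy': 445.4315, 'cx': 322.8418, 'cy': 199.9131, 'cam_to_world': [[-0.2773, 0.6086, -0.7434, 1.3855], [0.9605, 0.1927, -0.2005, 0.1027], [0.0212, -0.7697, -0.6381, 0.8359], [0.0, 0.0, 0.0, 1.0]]}
top {'fx': 466.8419, 'fy': 466.8419, 'cx': 320.1261, 'cy': 206.3289, 'cam_to_world': [[-0.0267, -0.9969, 0.0746, 0.4627], [-0.9996, 0.0264, -0.0053, -0.1125], [0.0034, -0.0747, -0.9972, 1.45], [0.0, 0.0, 0.0, 1.0]]}
{'fx': 309.7069, 'fy': 309.7069, 'cx': 319.9893, 'cy': 200.7634, 'tool_from_camera': [[-0.0, -0.9508, -0.3097, 0.0837], [1.0, 0.0001, -0.0005, -0.0004], [0.0005, -0.3097, 0.9508, -0.1586], [0.0, 0.0, 0.0, 1.0]]}
```

View pics/top0.png

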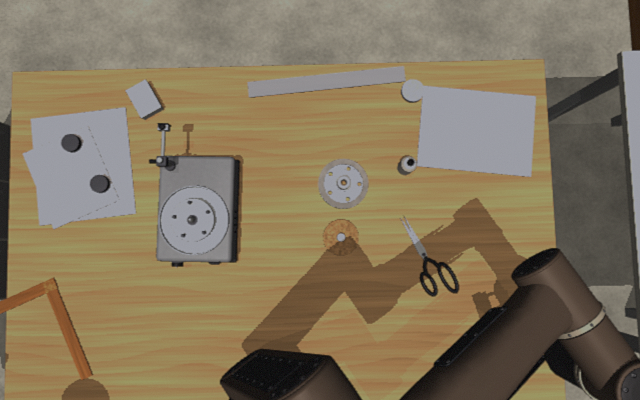

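View pics/scene0.png

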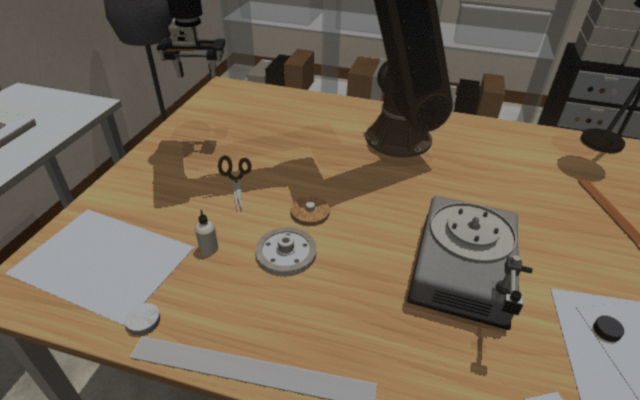

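The top view shows the disc hub at about (343,183), the spindle at about (192,220) and the strop disc at (341,237). The shears are near (430,260) and the bottle is at (407,163).

```bash
cat >h.py <<'E'
import numpy as np,cv2
from station import arm
from scipy.spatial.transform import Rotation as R
def top(n,u,v,z):
    c=arm.get_calibration(n);T=np.array(c["cam_to_world"])
    d=T[:3,:3]@[(u-c["cx"])/c["fx"],(v-c["cy"])/c["fy"],1];o=T[:3,3]
    return o+d*(z-o[2])/d[2]
def wrist(s,u,v,z):
    c=arm.get_calibration("wrist");M=np.array(c["tool_from_camera"])
    p=np.array([u-c["cx"],v-c["cy"]]);r=np.hypot(*p);a=r/c["fx"]
    d=np.r_[p/max(r,1e-9)*np.sin(a),np.cos(a)]
    Rt=R.from_euler("xyz",s["ee_rot"]).as_matrix()
    o=Rt@M[:3,3]+s["eef_pos"];d=Rt@M[:3,:3]@d
    return o+d*(z-o[2])/d[2]
E
python3 - <<'E'
from h import *
for a in [("top",343.5,183,.046),("scene",286,240,.046),("top",192,220,.15),("scene",475,222,.15),("top",341,237,.032),("top",407,163,.1),("top",160,161,.197),("top",435,268,.01)]: print(a,top(*a).round(4))
f=cv2.imread("pics/top0.png")
cv2.imwrite("pics/c0.png",np.hstack([cv2.resize(f[y-40:y+40,x-40:x+40],(400,400),interpolation=2) for x,y in((343,183),(193,220))]))
E
```

```text
('top', 343.5, 183, 0.046) [ 0.6366 -0.1927  0.046 ]
('scene', 286, 240, 0.046) [ 0.6439 -0.1899  0.046 ]
('top', 192, 220, 0.15) [0.5312 0.2381 0.15  ]
('scene', 475, 222, 0.15) [0.557  0.2433 0.15  ]
('top', 341, 237, 0.032) [ 0.4739 -0.1809  0.032 ]
('top', 407, 163, 0.1) [ 0.6838 -0.3769  0.1   ]
('top', 160, 161, 0.197) [0.6909 0.3109 0.197 ]
('top', 435, 268, 0.01) [ 0.3716 -0.4672  0.01  ]
```

View pics/c0.png

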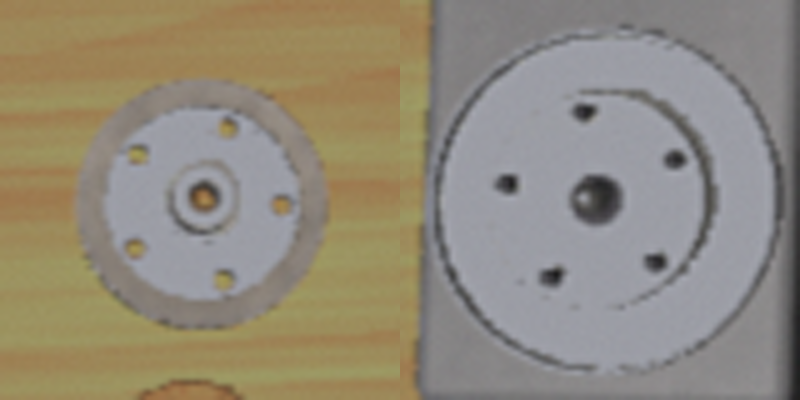

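```bash
python3 - <<'E'
from h import *
def ang(n,pts,c,z,zc):
    P=np.array([top(n,u,v,z)[:2] for u,v in pts]);m=P.mean(0);d=P-m
    a=np.degrees(np.arctan2(d[:,1],d[:,0]))
    print(n,m.round(4),np.hypot(*d.T).round(4),(a%72).round(1),"mean",np.degrees(np.angle(np.exp(1j*np.radians(a*5)).mean()))/5, top(n,*c,zc).round(4))
g=lambda x0,y0,L:[(x0+(u+.5)/5-.5,y0+(v+.5)/5-.5) for u,v in L]
ang("top",g(303,143,[(229,128),(139,155),(136,248),(224,280),(283,205)]),g(303,143,[(203,196)])[0],.014,.046)
ang("top",g(153,180,[(184,112),(275,159),(255,262),(151,277),(106,184)]),g(153,180,[(196,198)])[0],.134,.15)
E
S='[{"dx":0.022,"dy":0.0226},{"dx":0.044,"dy":0.0452},{"dx":0.066,"dy":0.0678},{"dx":0.088,"dy":0.0904},{"dx":0.110,"dy":0.113}]'
python3 -m crank '[{"dx":0.022,"dy":0.0226},{"dx":0.044,"dy":0.0452},{"dx":0.066,"dy":0.0678},{"dx":0.088,"dy":0.0904},{"dx":0.110,"dy":0.113}]' 30
python3 -m crank '[{"dx":0.022,"dy":0.0226},{"dx":0.044,"dy":0.0452},{"dx":0.066,"dy":0.0678},{"dx":0.088,"dy":0.0904},{"dx":0.110,"dy":0.113}]'
python3 -m crank '[{"dx":0.022,"dy":0.0226},{"dx":0.044,"dy":0.0452},{"dx":0.066,"dy":0.0678},{"dx":0.088,"dy":0.0904},{"dx":0.110,"dy":0.113}]'
python3 -m crank '[{"dx":0.022,"dy":0.0226},{"dx":0.044,"dy":0.0452},{"dx":0.066,"dy":0.0678},{"dx":0.088,"dy":0.0904},{"dx":0.108,"dy":0.113}]'
```

```text
top [ 0.6399 -0.1931] [0.0499 0.0493 0.0497 0.0496 0.0501] [50.8 51.  50.7 50.  51.1] mean -21.2810276547243 [ 0.6403 -0.1919  0.046 ]
top [0.534  0.2439] [0.0495 0.0504 0.0499 0.0499 0.0505] [6.3 6.9 6.9 6.5 7. ] mean 6.737072125614307 [0.5334 0.2386 0.15  ]invalid input at $[0]: expected keys dx, dy, dz, twist, grip
invalid input at $[0]: expected keys dx, dy, dz, twist, grip
invalid input at $[0]: expected keys dx, dy, dz, twist, grip
invalid input at $[0]: expected keys dx, dy, dz, twist, grip
```

```bash

python3 -m crank '[{"dx":0.022,"dy":0.0226,"dz":0,"twist":0,"grip":1},{"dx":0.044,"dy":0.0452,"dz":0,"twist":0,"grip":1},{"dx":0.066,"dy":0.0678,"dz":0,"twist":0,"grip":1},{"dx":0.088,"dy":0.0904,"dz":0,"twist":0,"grip":1},{"dx":0.110,"dy":0.113,"dz":0,"twist":0,"grip":1}]' 30
python3 -m crank '[{"dx":0.022,"dy":0.0226,"dz":0,"twist":0,"grip":1},{"dx":0.044,"dy":0.0452,"dz":0,"twist":0,"grip":1},{"dx":0.066,"dy":0.0678,"dz":0,"twist":0,"grip":1},{"dx":0.088,"dy":0.0904,"dz":0,"twist":0,"grip":1},{"dx":0.110,"dy":0.113,"dz":0,"twist":0,"grip":1}]'
python3 -m crank '[{"dx":0.022,"dy":0.0226,"dz":0,"twist":0,"grip":1},{"dx":0.044,"dy":0.0452,"dz":0,"twist":0,"grip":1},{"dx":0.066,"dy":0.0678,"dz":0,"twist":0,"grip":1},{"dx":0.088,"dy":0.0904,"dz":0,"twist":0,"grip":1},{"dx":0.110,"dy":0.113,"dz":0,"twist":0,"grip":1}]'
python3 -m crank '[{"dx":0.022,"dy":0.0226,"dz":-0.01,"twist":0,"grip":1},{"dx":0.044,"dy":0.0452,"dz":-0.02,"twist":0,"grip":1},{"dx":0.066,"dy":0.0678,"dz":-0.03,"twist":0,"grip":1},{"dx":0.088,"dy":0.0904,"dz":-0.04,"twist":0,"grip":1},{"dx":0.110,"dy":0.113,"dz":-0.05,"twist":0,"grip":1}]'
python3 - <<'E'
from h import *
s=arm.get_state();f=arm.grab_frame("wrist");cv2.imwrite("pics/w1.png",f[:,:,::-1]);print(s["t"],s["eef_pos"],s["ee_rot"],s["force"],s["q"].round(2))
E
```

```text
t: 0.52
eef_pos: [0.3112, -0.5302, 0.2261]
ee_rot: [3.141, -0.0, -2.84]
force: [-0.3, 0.2, 0.6]
width: 0.0874
gripper_force: 0.0
t: 0.93
eef_pos: [0.4213, -0.4171, 0.2263]
ee_rot: [3.141, -0.0, -2.84]
force: [0.6, -0.7, 0.3]
width: 0.0877
gripper_force: 0.0
t: 1.35
eef_pos: [0.5313, -0.304, 0.2263]
ee_rot: [3.141, -0.0, -2.84]
force: [0.5, -0.2, 0.3]
width: 0.0874
gripper_force: 0.0
t: 1.77
eef_pos: [0.6413, -0.1911, 0.1757]
ee_rot: [3.141, -0.001, -2.84]
force: [0.3, -0.6, 1.0]
width: 0.0879
gripper_force: 0.0
1.7667 [ 0.64125565 -0.19109919  0.17570881] [ 3.14124546e+00 -5.47468054e-04 -2.83973804e+00] [ 0.29230447 -0.5869519   0.99214253] [ 0.    0.38 -0.07 -0.   -1.12 -1.27]
```

View pics/w1.png

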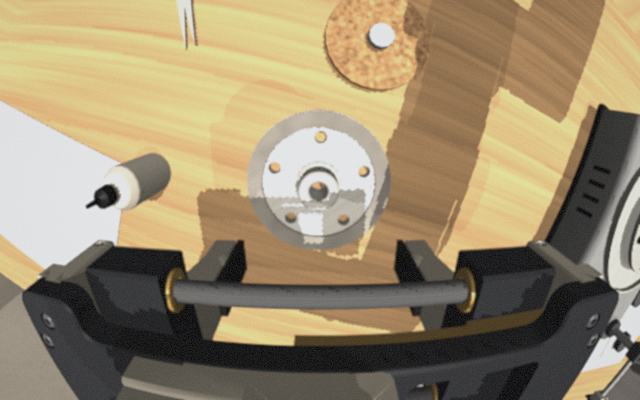

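The wrist view shows the hub bore at about (319,188) and the holes at (320,137), (363,171), (344,219), (291,217) and (275,168). The fingers straddle the disc.

```bash
python3 - <<'E'
from h import *
s=arm.get_state()
P=np.array([wrist(s,u,v,.014)[:2] for u,v in [(320,137),(363,171),(344,218.5),(291,216.5),(275,168)]]);m=P.mean(0);d=P-m
a=np.degrees(np.arctan2(d[:,1],d[:,0]));print(m,np.hypot(*d.T),a%72,wrist(s,319,186,.046),s["eef_pos"])
E
```

```text
[ 0.64408881 -0.18927778] [0.04882849 0.04868567 0.04911024 0.04868741 0.04875241] [51.66335743 51.10071473 52.08936428 50.76426662 51.703841  ] [ 0.63883745 -0.19039688  0.046     ] [ 0.64396604 -0.1874752   0.1728255 ]
```

```bash

python3 -m crank '[{"dx":0,"dy":0,"dz":-0.02,"twist":0,"grip":1},{"dx":0,"dy":0,"dz":-0.04,"twist":0,"grip":1},{"dx":0,"dy":0,"dz":-0.06,"twist":0,"grip":1},{"dx":0,"dy":0,"dz":-0.08,"twist":0,"grip":1},{"dx":0,"dy":0,"dz":-0.1,"twist":0,"grip":1}]'
python3 -m crank '[{"dx":0,"dy":0,"dz":0,"twist":0,"grip":1},{"dx":0,"dy":0,"dz":0,"twist":0,"grip":1},{"dx":0,"dy":0,"dz":0,"twist":0,"grip":1},{"dx":0,"dy":0,"dz":0,"twist":0,"grip":1},{"dx":0,"dy":0,"dz":0,"twist":0,"grip":1}]'
```

```text
t: 2.23
eef_pos: [0.6403, -0.1923, 0.0752]
ee_rot: [3.141, -0.001, -2.84]
force: [0.6, 0.4, 0.0]
width: 0.088
gripper_force: 0.0
t: 2.65
eef_pos: [0.6414, -0.1926, 0.0781]
ee_rot: [-3.141, 0.002, -2.84]
force: [0.5, 0.2, 0.3]
width: 0.0875
gripper_force: 0.0
```

```bash

python3 -m crank '[{"dx":0,"dy":0,"dz":-0.015,"twist":0,"grip":1},{"dx":0,"dy":0,"dz":-0.03,"twist":0,"grip":1},{"dx":0,"dy":0,"dz":-0.045,"twist":0,"grip":1},{"dx":0,"dy":0,"dz":-0.058,"twist":0,"grip":1},{"dx":0,"dy":0,"dz":-0.058,"twist":0,"grip":1}]'
python3 -m crank '[{"dx":0,"dy":0,"dz":0,"twist":0,"grip":0.2},{"dx":0,"dy":0,"dz":0,"twist":0,"grip":-0.3},{"dx":0,"dy":0,"dz":0,"twist":0,"grip":-0.5},{"dx":0,"dy":0,"dz":0,"twist":0,"grip":-0.5},{"dx":0,"dy":0,"dz":0,"twist":0,"grip":-0.5}]' 30
python3 -m crank '[{"dx":0,"dy":0,"dz":0,"twist":0,"grip":-0.5},{"dx":0,"dy":0,"dz":0,"twist":0,"grip":-0.5},{"dx":0,"dy":0,"dz":0,"twist":0,"grip":-0.5},{"dx":0,"dy":0,"dz":0,"twist":0,"grip":-0.5},{"dx":0,"dy":0,"dz":0,"twist":0,"grip":-0.5}]'
```

```text
t: 3.07
eef_pos: [0.6407, -0.1925, 0.0173]
ee_rot: [3.141, -0.0, -2.84]
force: [0.5, 0.3, 0.1]
width: 0.0872
gripper_force: 0.0
t: 3.48
eef_pos: [0.6408, -0.1925, 0.0191]
ee_rot: [-3.141, 0.001, -2.84]
force: [-0.1, -0.4, -0.8]
width: 0.0598
gripper_force: 0.0
t: 3.9
eef_pos: [0.6407, -0.1925, 0.0187]
ee_rot: [-3.141, 0.0, -2.84]
force: [0.3, -1.0, 1.0]
width: 0.0388
gripper_force: 30.0
```

```bash

python3 -m crank '[{"dx":0,"dy":0,"dz":0.015,"twist":0,"grip":-0.5},{"dx":0,"dy":0,"dz":0.04,"twist":0,"grip":-0.5},{"dx":0,"dy":0,"dz":0.065,"twist":0,"grip":-0.5},{"dx":0,"dy":0,"dz":0.09,"twist":0,"grip":-0.5},{"dx":0,"dy":0,"dz":0.115,"twist":0,"grip":-0.5}]'
python3 -m crank '[{"dx":0,"dy":0,"dz":0.02,"twist":0,"grip":-0.5},{"dx":0,"dy":0,"dz":0.04,"twist":0,"grip":-0.5},{"dx":0,"dy":0,"dz":0.06,"twist":0,"grip":-0.5},{"dx":0,"dy":0,"dz":0.075,"twist":0,"grip":-0.5},{"dx":0,"dy":0,"dz":0.075,"twist":0,"grip":-0.5}]'
python3 -m crank '[{"dx":-0.004,"dy":0.017,"dz":0,"twist":3,"grip":-0.5},{"dx":-0.011,"dy":0.043,"dz":0,"twist":6,"grip":-0.5},{"dx":-0.018,"dy":0.07,"dz":0,"twist":9,"grip":-0.5},{"dx":-0.025,"dy":0.1,"dz":0,"twist":12,"grip":-0.5},{"dx":-0.032,"dy":0.13,"dz":0,"twist":14,"grip":-0.5}]'
python3 -m crank '[{"dx":-0.006,"dy":0.025,"dz":0,"twist":2,"grip":-0.5},{"dx":-0.012,"dy":0.05,"dz":0,"twist":5,"grip":-0.5},{"dx":-0.018,"dy":0.07,"dz":0,"twist":8,"grip":-0.5},{"dx":-0.02,"dy":0.08,"dz":0,"twist":11,"grip":-0.5},{"dx":-0.022,"dy":0.087,"dz":0,"twist":14,"grip":-0.5}]'
python3 -m crank '[{"dx":0,"dy":0,"dz":0,"twist":0,"grip":-0.5},{"dx":0,"dy":0,"dz":0,"twist":0,"grip":-0.5},{"dx":0,"dy":0,"dz":0,"twist":0,"grip":-0.5},{"dx":0,"dy":0,"dz":0,"twist":0,"grip":-0.5},{"dx":0,"dy":0,"dz":0,"twist":0,"grip":-0.5}]'
python3 - <<'E'
from h import *
s=arm.get_state();f=arm.grab_frame("wrist");cv2.imwrite("pics/w2.png",f[:,:,::-1]);print(s["t"],s["eef_pos"],s["ee_rot"],s["force"],s["q"].round(2))
import json;json.dump({k:list(s[k]) for k in("eef_pos","ee_rot")},open("w2.json","w"))
E
```

```text
t: 4.32
eef_pos: [0.6392, -0.1921, 0.133]
ee_rot: [3.14, -0.003, -2.84]
force: [0.6, 0.0, -5.8]
width: 0.0387
gripper_force: 30.0
t: 4.73
eef_pos: [0.6415, -0.1925, 0.2111]
ee_rot: [-3.14, 0.003, -2.84]
force: [1.0, -0.4, -6.3]
width: 0.0389
gripper_force: 30.0
t: 5.15
eef_pos: [0.6068, -0.0614, 0.206]
ee_rot: [3.139, -0.003, -2.594]
force: [1.4, 0.9, -6.4]
width: 0.0389
gripper_force: 30.0
t: 5.57
eef_pos: [0.585, 0.0261, 0.2063]
ee_rot: [3.139, -0.002, -2.347]
force: [-0.4, -0.4, -6.7]
width: 0.039
gripper_force: 30.0
t: 5.98
eef_pos: [0.5865, 0.0239, 0.2081]
ee_rot: [3.141, -0.001, -2.353]
force: [-0.3, 0.4, -6.2]
width: 0.039
gripper_force: 30.0
5.9833 [0.58653288 0.02391809 0.20811024] [ 3.14122413e+00 -5.50712940e-04 -2.35268145e+00] [-0.33610761  0.35605398 -6.16754664] [ 0.37  0.23 -0.21 -0.   -1.13 -1.16]
```

View pics/w2.png

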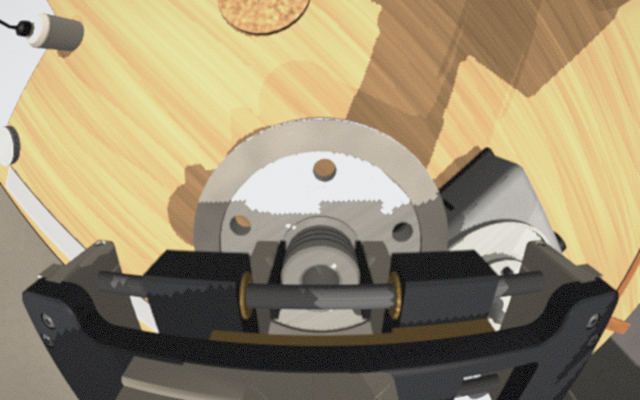

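The wrist view shows the disc held by its hub, with holes at (324,169), (240,224) and (402,231). The gripper mostly hides the sharpener. I'll cross-check the spindle in the first scene picture.

```bash
python3 - <<'E'
from h import *
f=cv2.imread("pics/scene0.png")
cv2.imwrite("pics/c1.png",cv2.resize(f[190:270,415:535],(720,480),interpolation=2))
E
```

```text
(no output)
```

View pics/c1.png

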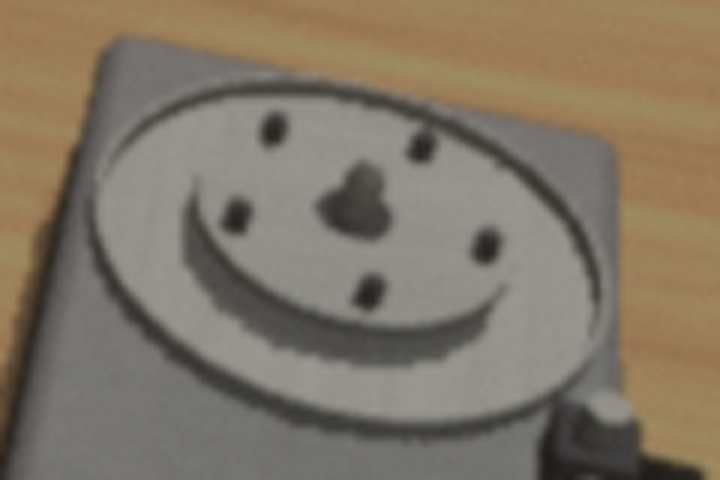

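The pins appear at crop (274,129), (423,146), (487,246), (369,293) and (237,217), and the spindle tip at (368,165).

```bash
python3 - <<'E'
from h import *
import json
def ang(n,pts,z):
    P=np.array([top(n,u,v,z)[:2] for u,v in pts]);m=P.mean(0);d=P-m
    a=np.degrees(np.arctan2(d[:,1],d[:,0]));print(n,m.round(4),np.hypot(*d.T).round(4),(a%72).round(1),(a%72).mean())
g=lambda x0,y0,k,L:[(x0+(u+.5)/k-.5,y0+(v+.5)/k-.5) for u,v in L]
ang("scene",g(415,190,6,[(274,129),(423,146),(487,246),(369,293),(237,217)]),.128)
print(top("scene",*g(415,190,6,[(368,165)])[0],.150))
ang("top",g(153,180,5,[(184,112),(275,159),(255,262),(151,277),(106,184)]),.130)
# rim of tray / casing centre checks from top: tray outer circle
print(top("top",*g(153,180,5,[(209,200)])[0],.110))
s=json.load(open("w2.json"))
zt=s["eef_pos"][2]-.0187+.014
for u,v in [(324,169),(240,224),(402,231)]:
    d=wrist(s,u,v,zt)[:2]-np.array(s["eef_pos"])[:2];print(np.hypot(*d),np.degrees(np.arctan2(d[1],d[0]))%72,d)
E
```

```text
scene [0.5372 0.2461] [0.0501 0.0508 0.05   0.0504 0.0503] [6.6 6.9 7.2 6.2 7.6] 6.902167946442782
[0.53874492 0.24498948 0.15      ]
top [0.5342 0.245 ] [0.0496 0.0505 0.05   0.05   0.0507] [6.3 6.9 6.9 6.5 7. ] 6.737062908009972
[0.53427869 0.24196347 0.11      ]
0.048793579471800054 7.565750872582498 [-0.03535504 -0.03362788]
0.050208564238482474 7.966284416171291 [ 0.02198343 -0.0451401 ]
0.04904953322767634 5.423744096678462 [-0.04222934  0.02495075]
```

```bash

python3 -m crank '[{"dx":-0.005,"dy":0.02,"dz":0,"twist":0,"grip":-0.5},{"dx":-0.011,"dy":0.045,"dz":0,"twist":0,"grip":-0.5},{"dx":-0.018,"dy":0.075,"dz":0,"twist":0,"grip":-0.5},{"dx":-0.025,"dy":0.105,"dz":0,"twist":0,"grip":-0.5},{"dx":-0.032,"dy":0.135,"dz":0,"twist":0,"grip":-0.5}]'
python3 -m crank '[{"dx":-0.006,"dy":0.025,"dz":0,"twist":0,"grip":-0.5},{"dx":-0.011,"dy":0.05,"dz":0,"twist":0,"grip":-0.5},{"dx":-0.016,"dy":0.07,"dz":0,"twist":0,"grip":-0.5},{"dx":-0.0185,"dy":0.081,"dz":0,"twist":0,"grip":-0.5},{"dx":-0.0185,"dy":0.086,"dz":0,"twist":0,"grip":-0.5}]'
python3 -m crank '[{"dx":0,"dy":0,"dz":0,"twist":0,"grip":-0.5},{"dx":0,"dy":0,"dz":0,"twist":0,"grip":-0.5},{"dx":0,"dy":0,"dz":-0.01,"twist":0,"grip":-0.5},{"dx":0,"dy":0,"dz":-0.02,"twist":0,"grip":-0.5},{"dx":0,"dy":0,"dz":-0.03,"twist":0,"grip":-0.5}]'
python3 -m crank '[{"dx":0,"dy":0,"dz":0,"twist":0,"grip":-0.5},{"dx":0,"dy":0,"dz":0,"twist":0,"grip":-0.5},{"dx":0,"dy":0,"dz":0,"twist":0,"grip":-0.5},{"dx":0,"dy":0,"dz":0,"twist":0,"grip":-0.5},{"dx":0,"dy":0,"dz":0,"twist":0,"grip":-0.5}]'
python3 - <<'E'
from h import *
s=arm.get_state();print(s["eef_pos"],s["ee_rot"],s["force"])
f=arm.grab_frame("scene");g=arm.grab_frame("top")
cv2.imwrite("pics/c2.png",np.hstack([cv2.resize(x[y-50:y+50,u-50:u+50,::-1],(400,400),interpolation=2) for x,u,y in((f,475,220),(g,193,220))]))
E
```

```text
t: 6.45
eef_pos: [0.5543, 0.1603, 0.2087]
ee_rot: [-3.142, 0.0, -2.353]
force: [1.0, 0.7, -6.6]
width: 0.0388
gripper_force: 30.0
t: 6.87
eef_pos: [0.5358, 0.2469, 0.2085]
ee_rot: [3.141, 0.0, -2.35]
force: [0.5, -0.2, -5.9]
width: 0.0388
gripper_force: 30.0
t: 7.28
eef_pos: [0.536, 0.2445, 0.1772]
ee_rot: [3.141, -0.001, -2.352]
force: [-0.4, 0.4, -5.3]
width: 0.0393
gripper_force: 30.0
t: 7.7
eef_pos: [0.5364, 0.2457, 0.1791]
ee_rot: [-3.141, 0.001, -2.351]
force: [0.9, -0.3, -6.3]
width: 0.0385
gripper_force: 30.0
[0.53639307 0.24570255 0.17906032] [-3.14143337e+00  8.53713940e-04 -2.35100979e+00] [ 0.87983614 -0.26467381 -6.32398521]
```

View pics/c2.png

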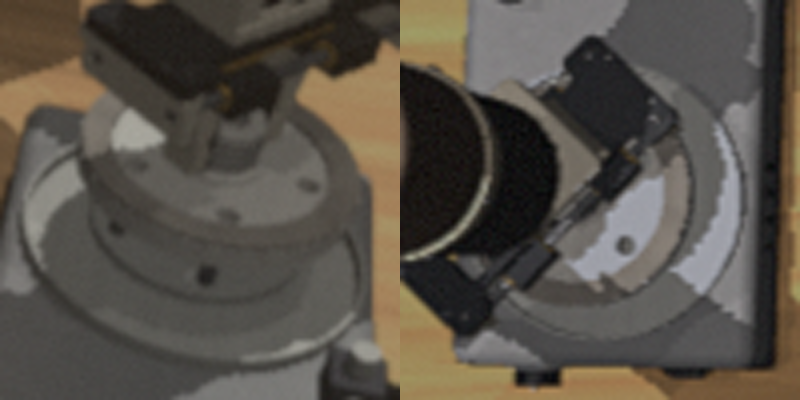

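The disc is above the flange and looks concentric with it. I'll lower it in small steps and watch the force.

```bash

python3 -m crank '[{"dx":0,"dy":0,"dz":-0.004,"twist":0,"grip":-0.5},{"dx":0,"dy":0,"dz":-0.008,"twist":0,"grip":-0.5},{"dx":0,"dy":0,"dz":-0.012,"twist":0,"grip":-0.5},{"dx":0,"dy":0,"dz":-0.014,"twist":0,"grip":-0.5},{"dx":0,"dy":0,"dz":-0.014,"twist":0,"grip":-0.5}]' 15
python3 -m crank '[{"dx":0,"dy":0,"dz":-0.001,"twist":0,"grip":-0.5},{"dx":0,"dy":0,"dz":-0.002,"twist":0,"grip":-0.5},{"dx":0,"dy":0,"dz":-0.003,"twist":0,"grip":-0.5},{"dx":0,"dy":0,"dz":-0.003,"twist":0,"grip":-0.5},{"dx":0,"dy":0,"dz":-0.003,"twist":0,"grip":-0.5}]'
python3 -m crank '[{"dx":0,"dy":0,"dz":-0.001,"twist":0,"grip":-0.5},{"dx":0,"dy":0,"dz":-0.002,"twist":0,"grip":-0.5},{"dx":0,"dy":0,"dz":-0.003,"twist":0,"grip":-0.5},{"dx":0,"dy":0,"dz":-0.003,"twist":0,"grip":-0.5},{"dx":0,"dy":0,"dz":-0.003,"twist":0,"grip":-0.5}]'
```

```text
t: 8.22
eef_pos: [0.5357, 0.2452, 0.1636]
ee_rot: [3.141, -0.001, -2.351]
force: [-0.1, -1.0, -6.5]
width: 0.0394
gripper_force: 15.0
t: 8.63
eef_pos: [0.5361, 0.2455, 0.1616]
ee_rot: [-3.142, 0.0, -2.351]
force: [0.5, 0.1, -6.1]
width: 0.0393
gripper_force: 15.0
t: 9.05
eef_pos: [0.536, 0.2455, 0.1584]
ee_rot: [3.142, -0.0, -2.351]
force: [-1.1, -0.5, -6.4]
width: 0.0392
gripper_force: 15.0
```

```bash

python3 -m crank '[{"dx":0,"dy":0,"dz":-0.001,"twist":0,"grip":-0.5},{"dx":0,"dy":0,"dz":-0.002,"twist":0,"grip":-0.5},{"dx":0,"dy":0,"dz":-0.003,"twist":0,"grip":-0.5},{"dx":0,"dy":0,"dz":-0.003,"twist":0,"grip":-0.5},{"dx":0,"dy":0,"dz":-0.003,"twist":0,"grip":-0.5}]'
python3 -m crank '[{"dx":0,"dy":0,"dz":-0.0007,"twist":0,"grip":-0.5},{"dx":0,"dy":0,"dz":-0.0014,"twist":0,"grip":-0.5},{"dx":0,"dy":0,"dz":-0.002,"twist":0,"grip":-0.5},{"dx":0,"dy":0,"dz":-0.002,"twist":0,"grip":-0.5},{"dx":0,"dy":0,"dz":-0.002,"twist":0,"grip":-0.5}]'
python3 -m crank '[{"dx":0,"dy":0,"dz":-0.0007,"twist":0,"grip":-0.5},{"dx":0,"dy":0,"dz":-0.0014,"twist":0,"grip":-0.5},{"dx":0,"dy":0,"dz":-0.002,"twist":0,"grip":-0.5},{"dx":0,"dy":0,"dz":-0.002,"twist":0,"grip":-0.5},{"dx":0,"dy":0,"dz":-0.002,"twist":0,"grip":-0.5}]'
```

```text
t: 9.47
eef_pos: [0.536, 0.2454, 0.1553]
ee_rot: [3.141, -0.0, -2.351]
force: [-0.5, 1.1, -7.4]
width: 0.0391
gripper_force: 15.0
t: 9.88
eef_pos: [0.536, 0.2455, 0.1535]
ee_rot: [3.142, -0.0, -2.351]
force: [-1.7, -0.2, -6.7]
width: 0.0391
gripper_force: 15.0
t: 10.3
eef_pos: [0.536, 0.2455, 0.1515]
ee_rot: [3.142, -0.0, -2.351]
force: [-0.6, 0.4, -6.0]
width: 0.0394
gripper_force: 15.0
```

```bash

python3 -m crank '[{"dx":0,"dy":0,"dz":-0.0007,"twist":0,"grip":-0.5},{"dx":0,"dy":0,"dz":-0.0014,"twist":0,"grip":-0.5},{"dx":0,"dy":0,"dz":-0.002,"twist":0,"grip":-0.5},{"dx":0,"dy":0,"dz":-0.002,"twist":0,"grip":-0.5},{"dx":0,"dy":0,"dz":-0.002,"twist":0,"grip":-0.5}]'
python3 -m crank '[{"dx":0,"dy":0,"dz":-0.0007,"twist":0,"grip":-0.5},{"dx":0,"dy":0,"dz":-0.0014,"twist":0,"grip":-0.5},{"dx":0,"dy":0,"dz":-0.002,"twist":0,"grip":-0.5},{"dx":0,"dy":0,"dz":-0.002,"twist":0,"grip":-0.5},{"dx":0,"dy":0,"dz":-0.002,"twist":0,"grip":-0.5}]'
```

```text
t: 10.72
eef_pos: [0.536, 0.2455, 0.1494]
ee_rot: [3.141, -0.0, -2.351]
force: [-2.0, -0.0, -5.6]
width: 0.0389
gripper_force: 15.0
t: 11.13
eef_pos: [0.536, 0.2455, 0.1474]
ee_rot: [3.142, -0.0, -2.351]
force: [-1.8, 0.9, -5.4]
width: 0.0388
gripper_force: 15.0
```

```bash

python3 -m crank '[{"dx":0,"dy":0,"dz":-0.001,"twist":0,"grip":-0.5},{"dx":0,"dy":0,"dz":-0.002,"twist":0,"grip":-0.5},{"dx":0,"dy":0,"dz":-0.003,"twist":0,"grip":-0.5},{"dx":0,"dy":0,"dz":-0.003,"twist":0,"grip":-0.5},{"dx":0,"dy":0,"dz":-0.003,"twist":0,"grip":-0.5}]'
python3 -m crank '[{"dx":0,"dy":0,"dz":-0.0007,"twist":0,"grip":-0.5},{"dx":0,"dy":0,"dz":-0.0014,"twist":0,"grip":-0.5},{"dx":0,"dy":0,"dz":-0.002,"twist":0,"grip":-0.5},{"dx":0,"dy":0,"dz":-0.002,"twist":0,"grip":-0.5},{"dx":0,"dy":0,"dz":-0.002,"twist":0,"grip":-0.5}]'
python3 -m crank '[{"dx":0,"dy":0,"dz":-0.0005,"twist":0,"grip":-0.5},{"dx":0,"dy":0,"dz":-0.001,"twist":0,"grip":-0.5},{"dx":0,"dy":0,"dz":-0.001,"twist":0,"grip":-0.5},{"dx":0,"dy":0,"dz":-0.001,"twist":0,"grip":-0.5},{"dx":0,"dy":0,"dz":-0.001,"twist":0,"grip":-0.5}]'
```

```text
t: 11.55
eef_pos: [0.536, 0.2455, 0.1443]
ee_rot: [3.141, -0.0, -2.351]
force: [-2.0, 0.5, -6.0]
width: 0.0393
gripper_force: 15.0
t: 11.97
eef_pos: [0.536, 0.2455, 0.1424]
ee_rot: [3.142, -0.0, -2.351]
force: [-2.5, 1.0, -4.6]
width: 0.0394
gripper_force: 15.0
t: 12.38
eef_pos: [0.536, 0.2455, 0.1415]
ee_rot: [3.142, -0.0, -2.351]
force: [-3.9, 0.2, -4.4]
width: 0.0392
gripper_force: 15.0
```

```bash

python3 -m crank '[{"dx":0,"dy":0,"dz":-0.0004,"twist":0,"grip":-0.5},{"dx":0,"dy":0,"dz":-0.0008,"twist":0,"grip":-0.5},{"dx":0,"dy":0,"dz":-0.0008,"twist":0,"grip":-0.5},{"dx":0,"dy":0,"dz":-0.0008,"twist":0,"grip":-0.5},{"dx":0,"dy":0,"dz":-0.0008,"twist":0,"grip":-0.5}]' 8
python3 -m crank '[{"dx":0,"dy":0,"dz":0,"twist":0,"grip":-0.1},{"dx":0,"dy":0,"dz":0,"twist":0,"grip":0.1},{"dx":0,"dy":0,"dz":0,"twist":0,"grip":0.3},{"dx":0,"dy":0,"dz":0,"twist":0,"grip":0.3},{"dx":0,"dy":0,"dz":0,"twist":0,"grip":0.3}]'
python3 -m crank '[{"dx":0,"dy":0,"dz":0,"twist":0,"grip":0.3},{"dx":0,"dy":0,"dz":0,"twist":0,"grip":0.3},{"dx":0,"dy":0,"dz":0,"twist":0,"grip":0.3},{"dx":0,"dy":0,"dz":0,"twist":0,"grip":0.3},{"dx":0,"dy":0,"dz":0,"twist":0,"grip":0.3}]'
python3 -m crank '[{"dx":0,"dy":0,"dz":0.01,"twist":0,"grip":0.3},{"dx":0,"dy":0,"dz":0.03,"twist":0,"grip":0.3},{"dx":0,"dy":0,"dz":0.05,"twist":0,"grip":0.3},{"dx":0,"dy":0,"dz":0.075,"twist":0,"grip":0.3},{"dx":0,"dy":0,"dz":0.1,"twist":0,"grip":0.3}]'
python3 -m crank '[{"dx":-0.01,"dy":-0.03,"dz":0.01,"twist":0,"grip":0.3},{"dx":-0.02,"dy":-0.06,"dz":0.01,"twist":0,"grip":0.3},{"dx":-0.03,"dy":-0.09,"dz":0.01,"twist":0,"grip":0.3},{"dx":-0.03,"dy":-0.12,"dz":0.01,"twist":0,"grip":0.3},{"dx":-0.03,"dy":-0.14,"dz":0.01,"twist":0,"grip":0.3}]'
python3 -m crank '[{"dx":0,"dy":-0.03,"dz":0,"twist":0,"grip":0.3},{"dx":0,"dy":-0.06,"dz":0,"twist":0,"grip":0.3},{"dx":0,"dy":-0.07,"dz":0,"twist":0,"grip":0.3},{"dx":0,"dy":-0.07,"dz":0,"twist":0,"grip":0.3},{"dx":0,"dy":-0.07,"dz":0,"twist":0,"grip":0.3}]'
python3 - <<'E'
from h import *
f=arm.grab_frame("scene");g=arm.grab_frame("top")
cv2.imwrite("pics/c3.png",np.hstack([cv2.resize(x[y-50:y+50,u-50:u+50,::-1],(400,400),interpolation=2) for x,u,y in((f,475,220),(g,193,220))]))
E
```

```text
t: 12.8
eef_pos: [0.536, 0.2454, 0.1408]
ee_rot: [3.142, -0.0, -2.351]
force: [-5.1, 0.5, -2.9]
width: 0.0395
gripper_force: 8.0
t: 13.22
eef_pos: [0.537, 0.2459, 0.1415]
ee_rot: [-3.141, 0.002, -2.351]
force: [-0.2, 0.3, 0.6]
width: 0.056
gripper_force: 0.0
t: 13.63
eef_pos: [0.5361, 0.2455, 0.1407]
ee_rot: [-3.142, -0.0, -2.351]
force: [0.4, -0.1, -0.3]
width: 0.0568
gripper_force: 0.0
t: 14.05
eef_pos: [0.5359, 0.2453, 0.2424]
ee_rot: [-3.141, -0.0, -2.351]
force: [0.2, 0.1, 0.3]
width: 0.0569
gripper_force: 0.0
t: 14.47
eef_pos: [0.5054, 0.1036, 0.2522]
ee_rot: [-3.141, 0.001, -2.351]
force: [0.6, 0.7, -0.4]
width: 0.0573
gripper_force: 0.0
t: 14.88
eef_pos: [0.5063, 0.0352, 0.2514]
ee_rot: [-3.141, 0.001, -2.353]
force: [-0.2, -0.2, -0.8]
width: 0.0569
gripper_force: 0.0
```

View pics/c3.png

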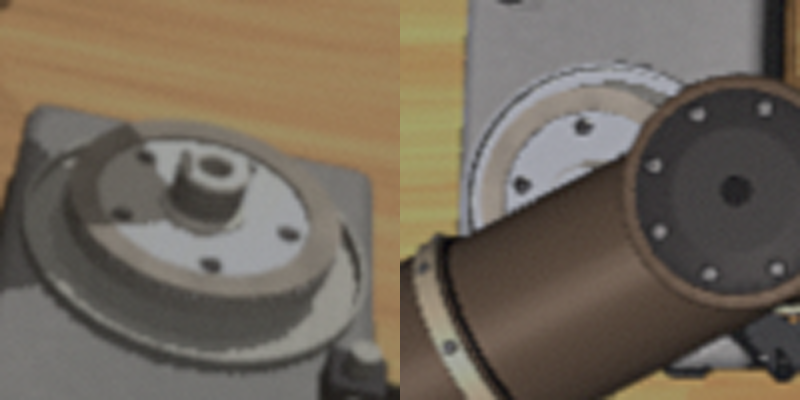

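The disc sits level on the flange with dark pins in its holes. The hub bore is at crop (215,168). I'll check its height against the ray and hand in if it agrees.

```bash
python3 - <<'E'
from h import *
u,v=425+(215.5)/4-.5,170+168.5/4-.5
for z in(.168,.180): print(z,top("scene",u,v,z))
E
```

```text
0.168 [0.5396439  0.24630495 0.168     ]
0.18 [0.55483937 0.24372494 0.18      ]
```

```bash
python3 -c "
from station import arm
print(arm.job_done())"
```

```text
the job is handed in; nothing more can be done
None
```

The honing disc is on the sharpener with its holes over the drive pins, flush on the flange as far as the scene camera and contact forces show. It has been released and the arm is clear; I handed the job in at about 15 s, and the hand-in gave no verdict.

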